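Put the stacked lids back on their storage jars

TASK

The washed bamboo lids are stacked beside the kitchen storage jars. Take the stack apart and put each lid on the jar that it fits by shape and size, lying level with the boss on its underside down in the mouth and lined up with the jar, so that all four jars are closed. Leave the blue bowl and the amber bottle where they stand.

Things in the scene. Friction and masses are not known exactly. Their poses are not given: they have to be found in the camera images.
- small_lid: Its outline is a disc of 40 mm diameter, the smallest of the four lids. Plain pale bamboo: an upper plate 14 mm thick, with a smaller boss 8 mm deep centred underneath (a disc of 15 mm diameter); 22 mm high in all. Origin: centre of the boss's underside, so the plate spans z = 8 to 22 mm; z up. At the start it is on top of the stack of lids; about 20 g.
- round_lid: Its outline is a disc of 54 mm diameter. Plain pale bamboo: an upper plate 14 mm thick, with a smaller boss 8 mm deep centred underneath (a disc of 29 mm diameter); 22 mm high in all. Origin: centre of the boss's underside, so the plate spans z = 8 to 22 mm; z up. At the start it lies on the square lid, under the small round one; about 32 g.
- square_lid: Its outline is a square of 60 x 60 mm. Plain pale bamboo: an upper plate 14 mm thick, with a smaller boss 8 mm deep centred underneath (34 x 34 mm); 22 mm high in all. Origin: centre of the boss's underside, so the plate spans z = 8 to 22 mm; z up. x and y run square to its edges. At the start it lies on the oblong lid, under the medium round one; about 45 g.
- oblong_lid: Its outline is an oblong of 120 mm along x by 60 mm along y. Plain pale bamboo: an upper plate 14 mm thick, with a smaller boss 8 mm deep centred underneath (90 x 34 mm); 22 mm high in all. Origin: centre of the boss's underside, so the plate spans z = 8 to 22 mm; z up. At the start it is the bottom of the stack, its boss on the counter; about 85 g.
- small_canister: White ceramic storage jar without lid, round, 35 mm across, 60 mm high, wall 4 mm, open mouth 27 mm wide inside. It is fixed and does not budge. Origin: centre of its underside on the counter, z up.  Its own lid, seated, has its origin 8 mm below the rim, that is 52 mm above this origin.
- round_canister: White ceramic storage jar without lid, round, 49 mm across, 80 mm high, wall 4 mm, open mouth 41 mm wide inside. It is fixed and does not budge. Origin: centre of its underside on the counter, z up.  Its own lid, seated, has its origin 8 mm below the rim, that is 72 mm above this origin.
- square_canister: White ceramic storage jar without lid, square, 54 x 54 mm, 90 mm high, wall 4 mm, open mouth 46 x 46 mm wide inside. It is fixed and does not budge. Origin: centre of its underside on the counter, z up. x and y run square to its sides. Its own lid, seated, has its origin 8 mm below the rim, that is 82 mm above this origin.
- oblong_canister: White ceramic storage jar without lid, oblong, 114 mm along x by 54 mm along y, 65 mm high, wall 4 mm, open mouth 106 x 46 mm wide inside. It is fixed and does not budge. Origin: centre of its underside on the counter, z up.  Its own lid, seated, has its origin 8 mm below the rim, that is 57 mm above this origin.
- bowl: Blue ceramic bowl, rim 100 mm across, 50 mm high, empty, standing on the counter; not part of the job. Origin: centre of its underside.
- bottle: Amber glass sauce bottle, 52 mm across, about 145 mm tall, standing on the counter beyond the work; not part of the job. Origin: centre of its underside.
Not all that is in view belongs to the job. Leave any red look-alike of the square_lid alone. What is shaped like the oblong_lid but yellow is not meant.

How it is judged:
At the end, for the whole second after the job is handed in: Each lid lies on the jar of its own shape and size: centre within 12 mm of the jar's axis, height within 3 mm of fully seated, level within 0.06 rad; the oblong lid lined up with its jar within 0.2 rad and the square one within 0.35 rad of a matching quarter turn; all released and at rest (horizontal distance between small_lid and small_canister below 0.012 m and z of small_lid in the frame of small_canister between 0.049 and 0.055 m and angle between each of small_lid, round_lid, square_lid, oblong_lid's own z axis and vertical below 0.06 rad and linear speed of each of small_lid, round_lid, square_lid, oblong_lid below 0.01 m/s and angular speed of each of small_lid, round_lid, square_lid, oblong_lid below 0.1 rad/s and contact force between each of small_lid, round_lid, square_lid, oblong_lid and the fingers below 0.05 N and horizontal distance between round_lid and round_canister below 0.012 m and z of round_lid in the frame of round_canister between 0.069 and 0.075 m and horizontal distance between square_lid and square_canister below 0.012 m and z of square_lid in the frame of square_canister between 0.079 and 0.085 m and horizontal distance between oblong_lid and oblong_canister below 0.012 m and z of oblong_lid in the frame of oblong_canister between 0.054 and 0.06 m and angle between the x axis of oblong_lid and the x axis of oblong_canister, either way round below 0.2 rad and (angle between the x axis of square_lid and the x axis of square_canister, either way round below 0.35 rad or angle between the x axis of square_lid and the y axis of square_canister, either way round below 0.35 rad)); the robot touches nothing.
It fails at once if the bowl is pushed more than 30 mm away or tipped over (distance of bowl from where it was at the start of the episode above 0.03 m or angle between bowl's own z axis and vertical above 0.5 rad).
It fails at once if the bottle is pushed more than 30 mm away or tipped over (distance of bottle from where it was at the start of the episode above 0.03 m or angle between bottle's own z axis and vertical above 0.5 rad).
It also fails if it takes over 118 s, if anything falls off the work surface, if the arm or the gripper's body presses on something with over 40 N, if the wrist force passes 120 N, or if a joint passes its speed limit or range.

ROBOT

A 6-joint arm with a two-finger parallel gripper is mounted at the origin on the work surface. World frame = base frame: x ahead of the robot, y to its left, z up, the work surface at z = 0. Lengths are in m, angles in rad, forces in N, time in s.
With the tool pointing down it reaches from about 0.35 to 0.775 m from the base axis. Payload 7.3 kg.
Tool frame: the origin (TCP) lies midway between the tips of the shut fingers; the grasp point (between the pads) lies 19 mm behind it; z points along the fingers, y is the line along which they close (so a half turn about z gives the same grasp; the last joint's range is limited). The gripper opens to 92 mm and grips with 3 to 60 N. Pads are 19 mm wide; open, the fingers measure 130 mm over their backs; the gripper's body (75 mm by 190 mm) begins 47 mm behind the grasp point.
Start: joints at [-1.351, 0.342, 1.524, -0, 1.275, -0.146], TCP at [0.188, -0.49, 0.201] pointing down, gripper open.
Joint ranges: [-2.53, 2.53], [-0.77, 2.02], [0.04, 2.7], [-1, 4.14], [0.28, 2.66], [-3.11, 3.11]. Speed limits (rad/s): [2.57, 2.57, 3.14, 3.14, 3.14, 3.14].

INTERFACE

Orientations are given as [roll, pitch, yaw] about the fixed x, y, z axes, in that order (R = Rz(yaw) Ry(pitch) Rx(roll)).
In Python, from cell import robot, read_camera, camera_params, nets gives the robot as it stands. The module is installed in compiled form; this text tells all that it offers.
- The arm moves only by the tool step_arm, never from a script. Its argument "steps" is a list of rows, each an object of numbers: "x", "y", "z": the shift along the tool's x, y, z as a fraction of full scale; "rx", "ry", "rz": the turn, a rotation vector about the tool's x, y, z as a fraction of full scale; "claw": the opening, from -1 (shut) to 1 (fully open). In form: [{"x": .., "y": .., "z": .., "rx": .., "ry": .., "rz": .., "claw": ..}, ...]. A call has 1 to 12 rows; each row is the pose to reach, as a shift and turn from the pose commanded when the call began, along the tool's axes at that moment; what a row does not reach only later rows make up. Full scale, the value 1, is 750 mm for a shift and pi/4 rad for a turn. A row lasts 1/12 s, in which the tool goes at most 41.7 mm and 7.16 degrees, less where a joint would pass 70% of its speed; a pose out of reach is approached as far as the arm can. A call with a number of a shift or a turn outside -1 to 1 is refused whole. A call with a gripper value outside its range is refused whole. The fingers move at their own pace and stop on an object; "squeeze" is the grip in N (left out, the last holds). Time passes only in rows, so rows that repeat a pose let the fingers close. It gives the time, the measured TCP pose, the force, the opening and the grip force at its end, in the units of the state.
- robot.observe(): the state, without advancing time (a new reading comes with each control period).
- read_camera(name): name is "scene" or "top"; returns (picture, depth): 480x640x3 uint8, blue, green, red; 480x640 float32, m along the optical axis (not along the pixel's ray), 0 where there is no reading.
- camera_params(name): a dict with "fx", "fy", "cx", "cy" (pixels), "k1" (the pictures are not rectified: a ray, as slopes to the right and down, at radius r is drawn at 1 + k1 r^2 times it, then the intrinsics apply), "R" (3x3) and "t" (3): a world point X has camera coordinates R X + t. Camera axes: x right, y down, z forward; pixel columns grow to the right and rows downward; lengths in m; the calibration is good to about 2 mm. A picture is of the moment at which its call begins. camera_params takes no time and is no camera call.
- robot.hand_in(): hands the job in; it is judged then, once.
Trained networks look in the newest picture that a camera, given by its name, has taken for a name from the list of things; names that differ only in an ending like _2 or _b are one class to them, and where a whole thing is asked for, a point or a joint stands for the part that bears it (a point fixed in the world has none). Each returns a list of dicts, best first, with "conf" (0 to 1); they miss things now and then, are a little off and sometimes report something else, mostly with a low value. They report only what shows in the picture. A call takes as long as a camera call. They do not tell look-alikes from the thing itself.
- nets.masks_of(camera, query): "region" (480x640 bool, what is visible of it) and "box" ([left, top, right, bottom] in pixels, round what is visible of it).
- nets.landmark_of(camera, query): "pixel" ([row, column] in pixels: a listed point, or the origin of a listed thing).
The state is a dict: "time": time; "qpos": joint angles; "qvel": joint speeds; "joint_efforts": joint torques, N m; "tool_pos": TCP position; "tool_rot": TCP orientation; "contact_force": force on the tool from outside, world axes, zero at the start; "torque": the same for the moment, N m; "opening": finger opening in m; "grip_force": force on a finger pad.
Only numpy, scipy, OpenCV 4.12 (cv2) and the standard library are available. Lean on these libraries where they do the work, as an engineer would, in place of code of your own. Each camera call takes 0.05 s, during which the arm holds its last target. There are 200 camera calls.

## Working session

There is one attempt and no reset: what is moved stays moved. The work goes in short steps, Python scripts to look and compute and a tool call to move; the robot and the scene stay as the last step left them, time stands still between calls to the robot, and variables do not carry over. Pictures are saved under pics/ and viewed, at most 14 in all, crops included, and the job is handed in when it is done.

Besides the shell and the picture viewer there is one more tool, called as a command line: name --argument value ..., lists and objects as JSON in quotes. step_arm: Moves the arm, as the interface text tells. Its arguments: {"type":"object","properties":{"steps":{"type":"array","items":{"type":"object","properties":{"x":{"type":"number","minimum":-1,"maximum":1},"y":{"type":"number","minimum":-1,"maximum":1},"z":{"type":"number","minimum":-1,"maximum":1},"rx":{"type":"number","minimum":-1,"maximum":1},"ry":{"type":"number","minimum":-1,"maximum":1},"rz":{"type":"number","minimum":-1,"maximum":1},"claw":{"type":"number"}}}},"squeeze":{"type":"number"}},"required":["steps"]}

```bash
mkdir -p pics; python3 - <<'E'
from cell import robot, read_camera, camera_params, nets
import cv2, numpy as np
for c in ("top","scene"):
    im,d=read_camera(c); cv2.imwrite(f"pics/{c}0.png",im); np.save(f"{c}0.npy",d)
    p=camera_params(c); print(c,{k:np.round(v,4).tolist() for k,v in p.items()})
print(robot.observe())
E
```

```text
top {'fx': 545.2635, 'fy': 545.2635, 'cx': 332.2181, 'cy': 246.8668, 'k1': 0.0021, 'R': [[0.0072, -0.9999, 0.0136], [-0.9968, -0.0083, -0.0789], [0.079, -0.013, -0.9968]], 't': [-0.0242, 0.609, 1.0297]}
scene {'fx': 512.1054, 'fy': 512.1054, 'cx': 320.8149, 'cy': 238.2547, 'k1': 0.0188, 'R': [[-0.0742, 0.9972, 0.0119], [0.5759, 0.0526, -0.8158], [-0.8141, -0.0537, -0.5782]], 't': [0.0542, -0.3022, 1.4097]}
{'time': 0.1, 'qpos': array([-1.35100623e+00,  3.42658844e-01,  1.52489432e+00,  6.75342540e-06,
        1.27543654e+00, -1.45971866e-01]), 'qvel': array([ 0.00036801, -0.00300409, -0.00199625, -0.00020079, -0.0011683 ,
       -0.00051023]), 'joint_efforts': array([ 1.88596183e-03, -4.32004201e+01, -2.44693083e+01,  7.19467713e-02,
        5.26917621e-02, -5.56772795e-05]), 'tool_pos': array([ 0.1877211 , -0.48986598,  0.20042098]), 'tool_rot': array([-3.14021140e+00, -2.09596804e-04,  3.65759843e-01]), 'contact_force': array([-0.12860775,  0.09443599, -0.05560954]), 'torque': array([ 0.01032603, -0.02352973,  0.04885998]), 'grip_force': 0.0, 'opening': 0.09212591997761987}
```

View pics/top0.png

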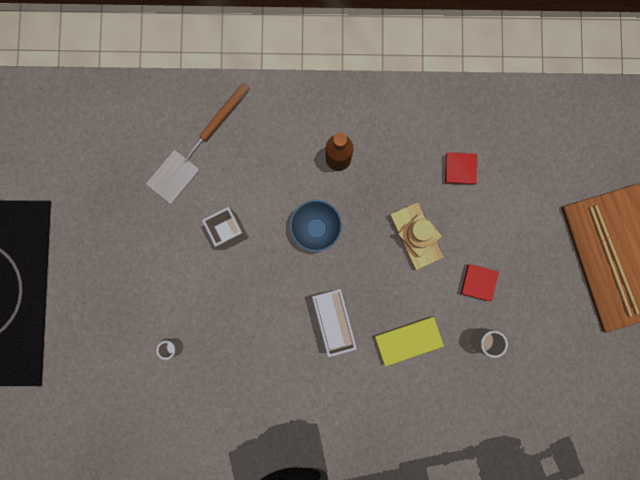

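View pics/scene0.png

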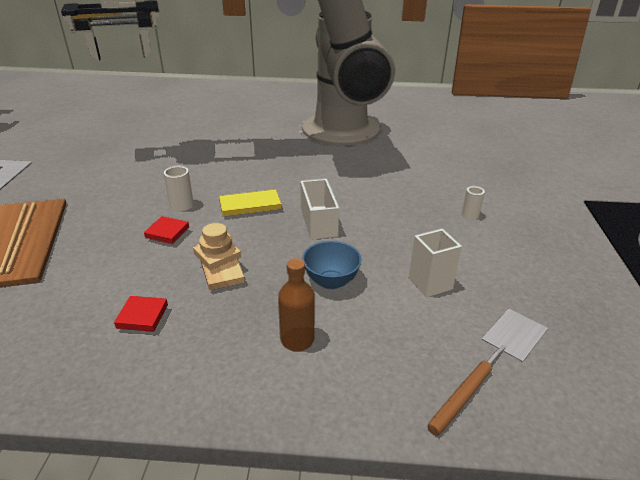

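The top view shows the pale stack at about (417,235): oblong, square, round, small. The jars are small (166,350), round (493,344), square (222,228) and oblong (334,322). The red squares at (461,168) and (480,282) and the yellow oblong at (409,341) are look-alikes. The stack is the only pale bamboo, so it is the one meant. Next I measure and take an enlarged crop.

```bash
cat > h.py <<'E'
from cell import robot, read_camera, camera_params, nets
import cv2, numpy as np
def cloud(c,d):
    p=camera_params(c); K=np.array([[p['fx'],0,p['cx']],[0,p['fy'],p['cy']],[0,0,1]])
    v,u=np.mgrid[:480,:640]
    n=cv2.undistortPoints(np.stack([u,v],-1).reshape(-1,1,2).astype(float),K,np.array([p['k1'],0,0,0.])).reshape(480,640,2)
    X=np.dstack([n,np.ones((480,640))])*d[...,None]
    W=(X-np.array(p['t']))@np.array(p['R'])
    W[d==0]=np.nan
    return W
def slab(W,box,z0,z1):
    l,t,r,b=box; m=np.zeros((480,640),bool); m[t:b,l:r]=True
    return m&(W[...,2]>z0)&(W[...,2]<z1)
def rect(P):
    (c,s,a)=cv2.minAreaRect(P[:,:2].astype(np.float32)*1000)
    return np.round(c,1),np.round(s,1),round(a,1)
E
python3 - <<'E'
from h import *
d=np.load("top0.npy"); W=cloud("top",d); im=cv2.imread("pics/top0.png")
print("counter z",np.nanmedian(W[380:420,200:300,2]), np.nanstd(W[400:410,200:210,2]))
J=dict(small=((150,335,182,365),.06),round=((472,325,515,362),.08),square=((195,200,250,255),.09),oblong=((305,282,362,362),.065),
 bowl=((285,195,348,257),.05),bottle=((318,125,360,178),.145),
 yellow=((370,310,450,370),.022),red1=((440,145,485,190),.022),red2=((455,258,505,305),.022))
S=(385,195,448,275)
for n,z in (("L_obl",.022),("L_sq",.044),("L_rd",.066),("L_sm",.088)): J[n]=(S,z)
for n,(b,z) in J.items():
    m=slab(W,b,z-.006,z+.006); P=W[m]
    if len(P)<5: print(n,len(P)); continue
    print(n,len(P),'z',round(np.median(P[:,2])*1e3,1),'mean',np.round(P.mean(0)*1e3,1)[:2],'circ',[np.round(q,1) for q in cv2.minEnclosingCircle(P[:,:2].astype(np.float32)*1000)],'rect',rect(P))
cv2.imwrite("pics/c1.png",cv2.resize(im[190:360,380:520],None,fx=3.5,fy=3.5,interpolation=cv2.INTER_CUBIC))
E
```

```text
counter z -0.0006587625915817182 0.0021568711528878325
small 139 z 58.8 mean [415.6 284.8] circ [array([415.8, 285.2]), np.float64(17.7)] rect (array([415.8, 284.6]), array([33.5, 33.5]), 6.9)
round 203 z 78.9 mean [ 431.9 -313.7] circ [array([ 431.6, -313.4]), np.float64(24.4)] rect (array([ 432.4, -313.4]), array([46.7, 48.5]), 0.2)
square 285 z 89.2 mean [639.9 181.3] circ [array([640.8, 181.4]), np.float64(37.0)] rect (array([640.4, 181.6]), array([54.4, 54.2]), 27.6)
oblong 401 z 64.3 mean [465.7 -24.1] circ [array([466.9, -23.3]), np.float64(62.0)] rect (array([467.3, -23.8]), array([114.1,  54. ]), 15.4)
bowl 421 z 48.5 mean [650.   12.2] circ [array([649.1,  12.1]), np.float64(49.5)] rect (array([648.7,  12.7]), array([95.8, 96.8]), 1.2)
bottle 155 z 144.0 mean [788.6 -30.5] circ [array([788.9, -31. ]), np.float64(12.8)] rect (array([788.6, -30.6]), array([23. , 23.7]), 29.9)
yellow 1976 z 21.3 mean [ 430.5 -168.4] circ [array([ 430.6, -168.5]), np.float64(65.9)] rect (array([ 430.3, -168.8]), array([ 60.6, 120.2]), 19.0)
red1 931 z 21.2 mean [ 768.2 -272. ] circ [array([ 769. , -272.6]), np.float64(41.6)] rect (array([ 768.8, -272.3]), array([59.9, 60.9]), 88.3)
red2 967 z 21.1 mean [ 543.8 -305.9] circ [array([ 543.7, -306.2]), np.float64(41.2)] rect (array([ 544. , -306.4]), array([61.3, 60.1]), 75.8)
L_obl 985 z 21.2 mean [ 633. -181.] circ [array([ 633.6, -183.9]), np.float64(66.4)] rect (array([ 633.8, -183.9]), array([119.8,  61.4]), 24.7)
L_sq 327 z 43.2 mean [ 627.3 -181.2] circ [array([ 633. , -185.7]), np.float64(41.1)] rect (array([ 633.2, -186.4]), array([60. , 60.8]), 42.6)
L_rd 260 z 65.2 mean [ 625.9 -183.6] circ [array([ 634.3, -186.4]), np.float64(27.1)] rect (array([ 634. , -186.4]), array([52.7, 52.8]), 5.2)
L_sm 367 z 87.1 mean [ 637.6 -183.9] circ [array([ 637.7, -184.1]), np.float64(19.9)] rect (array([ 637.6, -183.8]), array([38.7, 38.3]), 49.5)
```

View pics/c1.png

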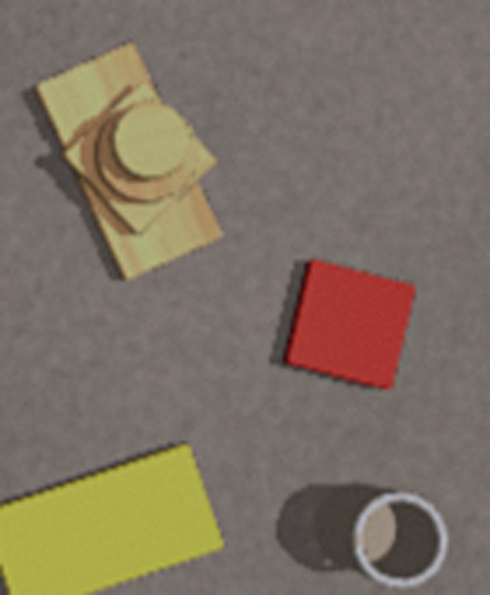

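The crop confirms the pale stack is the target; the reds and the yellow are decoys. All sizes match the given ones, and depth reads about 1 mm low. Next is a move calculator.

```bash
cat > mv.py <<'E'
import sys, numpy as np
from cell import robot
from scipy.spatial.transform import Rotation as Ro
# args: x,y,z(mm),yaw(deg) ...   optional 'from' = current pose
s=robot.observe(); p=s['tool_pos']; R=Ro.from_euler('xyz',s['tool_rot'])
print('t',round(s['time'],2),'at',np.round(p*1e3,1),'yaw',np.round(np.degrees(s['tool_rot']),1),'q',np.round(s['qpos'],2),'open',round(s['opening']*1e3,1),'grip',round(s['grip_force'],1))
for a in sys.argv[1:]:
    x,y,z,w=map(float,a.split(','))
    d=R.inv().apply(np.array([x,y,z])/1e3-p)/.75
    r=(R.inv()*Ro.from_euler('xyz',[np.pi,0,np.radians(w)])).as_rotvec()/(np.pi/4)
    print(a,'->',np.round(d,4),'r',np.round(r,3),'rows',round(np.linalg.norm(d)*750/41.7,1))
E
python3 mv.py 637.6,-184,130,21 637.6,-184,69,21
```

```text
t 0.1 at [ 187.7 -489.9  200.4] yaw [-179.9   -0.    21. ] q [-1.35  0.34  1.52  0.    1.28 -0.15] open 92.1 grip 0.0
637.6,-184,130,21 -> [ 0.706  -0.1662  0.0943] r [-0.002 -0.    -0.001] rows 13.2
637.6,-184,69,21 -> [ 0.706  -0.1661  0.1756] r [-0.002 -0.    -0.001] rows 13.4
```

step_arm --steps '[{"x": 0.706, "y": -0.166, "z": 0.094, "claw": 1}, {"x": 0.706, "y": -0.166, "z": 0.094, "claw": 1}, {"x": 0.706, "y": -0.166, "z": 0.094, "claw": 1}, {"x": 0.706, "y": -0.166, "z": 0.094, "claw": 1}, {"x": 0.706, "y": -0.166, "z": 0.094, "claw": 1}, {"x": 0.706, "y": -0.166, "z": 0.094, "claw": 1}, {"x": 0.706, "y": -0.166, "z": 0.094, "claw": 1}, {"x": 0.706, "y": -0.166, "z": 0.094, "claw": 1}, {"x": 0.706, "y": -0.166, "z": 0.094, "claw": 1}, {"x": 0.706, "y": -0.166, "z": 0.094, "claw": 1}, {"x": 0.706, "y": -0.166, "z": 0.094, "claw": 1}, {"x": 0.706, "y": -0.166, "z": 0.094, "claw": 1}]' --squeeze 12

```text
$.steps[0]: bad value
```

```bash
python3 mv.py 637.6,-184,130,21 637.6,-184,69,21
```

```text
t 0.1 at [ 187.7 -489.9  200.4] yaw [-179.9   -0.    21. ] q [-1.35  0.34  1.52  0.    1.28 -0.15] open 92.1 grip 0.0
637.6,-184,130,21 -> [ 0.706  -0.1662  0.0943] r [-0.002 -0.    -0.001] rows 13.2
637.6,-184,69,21 -> [ 0.706  -0.1661  0.1756] r [-0.002 -0.    -0.001] rows 13.4
```

step_arm --steps '[{"x": 0.706, "y": -0.166, "z": 0.094, "rx": 0, "ry": 0, "rz": 0, "claw": 1}, {"x": 0.706, "y": -0.166, "z": 0.094, "rx": 0, "ry": 0, "rz": 0, "claw": 1}, {"x": 0.706, "y": -0.166, "z": 0.094, "rx": 0, "ry": 0, "rz": 0, "claw": 1}, {"x": 0.706, "y": -0.166, "z": 0.094, "rx": 0, "ry": 0, "rz": 0, "claw": 1}, {"x": 0.706, "y": -0.166, "z": 0.094, "rx": 0, "ry": 0, "rz": 0, "claw": 1}, {"x": 0.706, "y": -0.166, "z": 0.094, "rx": 0, "ry": 0, "rz": 0, "claw": 1}, {"x": 0.706, "y": -0.166, "z": 0.094, "rx": 0, "ry": 0, "rz": 0, "claw": 1}, {"x": 0.706, "y": -0.166, "z": 0.094, "rx": 0, "ry": 0, "rz": 0, "claw": 1}, {"x": 0.706, "y": -0.166, "z": 0.094, "rx": 0, "ry": 0, "rz": 0, "claw": 1}, {"x": 0.706, "y": -0.166, "z": 0.094, "rx": 0, "ry": 0, "rz": 0, "claw": 1}]' --squeeze 12

```text
time: 0.93
tool_pos: [0.5309, -0.2564, 0.1468]
tool_rot: [-3.141, 0.001, 0.366]
contact_force: [0.5, -1.1, -0.3]
opening: 0.092
grip_force: 0.0
```

```bash
python3 mv.py 637.6,-184,130,21 637.6,-184,69,21
```

```text
t 0.93 at [ 530.9 -256.4  146.8] yaw [-180.    0.   21.] q [-0.58  0.51  1.42 -0.    1.22  0.63] open 92.0 grip 0.0
637.6,-184,130,21 -> [ 0.1674 -0.0392  0.0224] r [-0.001  0.001 -0.001] rows 3.1
637.6,-184,69,21 -> [ 0.1675 -0.0392  0.1037] r [-0.001  0.001 -0.001] rows 3.6
```

step_arm --steps '[{"x": 0.1675, "y": -0.039, "z": 0.022, "rx": 0, "ry": 0, "rz": 0, "claw": 1}, {"x": 0.1675, "y": -0.039, "z": 0.022, "rx": 0, "ry": 0, "rz": 0, "claw": 1}, {"x": 0.1675, "y": -0.039, "z": 0.022, "rx": 0, "ry": 0, "rz": 0, "claw": 1}, {"x": 0.1675, "y": -0.039, "z": 0.022, "rx": 0, "ry": 0, "rz": 0, "claw": 1}, {"x": 0.1675, "y": -0.039, "z": 0.022, "rx": 0, "ry": 0, "rz": 0, "claw": 1}, {"x": 0.1675, "y": -0.039, "z": 0.065, "rx": 0, "ry": 0, "rz": 0, "claw": 1}, {"x": 0.1675, "y": -0.039, "z": 0.065, "rx": 0, "ry": 0, "rz": 0, "claw": 1}]'

```text
time: 1.52
tool_pos: [0.6329, -0.1855, 0.0938]
tool_rot: [-3.136, 0.007, 0.365]
contact_force: [-1.3, 0.7, -1.6]
opening: 0.0915
grip_force: 0.0
```

```bash
python3 mv.py 637.6,-184,69,21 637.6,-184,170,21
```

```text
t 1.52 at [ 632.9 -185.5   93.8] yaw [-179.7    0.4   20.9] q [-0.4   0.68  1.25 -0.    1.22  0.8 ] open 91.5 grip 0.0
637.6,-184,69,21 -> [0.0068 0.0006 0.033 ] r [-0.007  0.009 -0.002] rows 0.6
637.6,-184,170,21 -> [ 5.900e-03 -1.000e-04 -1.017e-01] r [-0.007  0.009 -0.002] rows 1.8
```

step_arm --steps '[{"x": 0, "y": 0, "z": 0, "rx": 0, "ry": 0, "rz": 0, "claw": 1}, {"x": 0, "y": 0, "z": 0, "rx": 0, "ry": 0, "rz": 0, "claw": 1}]'

```text
time: 1.68
tool_pos: [0.636, -0.187, 0.0997]
tool_rot: [3.141, -0.0, 0.364]
contact_force: [-0.6, -0.0, -0.2]
opening: 0.0923
grip_force: 0.0
```

```bash
python3 mv.py 637.6,-184,69,21 637.6,-184,170,21
```

```text
t 1.68 at [ 636.  -187.    99.7] yaw [180.   -0.   20.9] q [-0.4   0.68  1.24 -0.    1.22  0.81] open 92.3 grip 0.0
637.6,-184,69,21 -> [ 0.0034 -0.0029  0.041 ] r [ 0.001 -0.    -0.003] rows 0.7
637.6,-184,170,21 -> [ 0.0034 -0.0029 -0.0937] r [ 0.001 -0.    -0.003] rows 1.7
```

step_arm --steps '[{"x": 0.003, "y": -0.003, "z": 0.025, "rx": 0, "ry": 0, "rz": 0, "claw": 1}, {"x": 0.003, "y": -0.003, "z": 0.0405, "rx": 0, "ry": 0, "rz": 0, "claw": 1}, {"x": 0.003, "y": -0.003, "z": 0.0405, "rx": 0, "ry": 0, "rz": 0, "claw": 1}, {"x": 0.003, "y": -0.003, "z": 0.0405, "rx": 0, "ry": 0, "rz": 0, "claw": -1}, {"x": 0.003, "y": -0.003, "z": 0.0405, "rx": 0, "ry": 0, "rz": 0, "claw": -1}, {"x": 0.003, "y": -0.003, "z": 0.0405, "rx": 0, "ry": 0, "rz": 0, "claw": -1}, {"x": 0.003, "y": -0.003, "z": 0.0405, "rx": 0, "ry": 0, "rz": 0, "claw": -1}, {"x": 0.003, "y": -0.003, "z": 0.0405, "rx": 0, "ry": 0, "rz": 0, "claw": -1}, {"x": 0.003, "y": -0.003, "z": 0.0405, "rx": 0, "ry": 0, "rz": 0, "claw": -1}]'

```text
time: 2.43
tool_pos: [0.6379, -0.183, 0.0687]
tool_rot: [3.141, -0.0, 0.366]
contact_force: [0.6, 0.5, 0.5]
opening: 0.0567
grip_force: 0.0
```

```bash
python3 mv.py 637.6,-184,150,21 415.7,285,150,21
```

```text
t 2.43 at [ 637.9 -183.    68.7] yaw [180.  -0.  21.] q [-0.39  0.71  1.27 -0.    1.16  0.81] open 56.7 grip 0.0
637.6,-184,150,21 -> [-0.0009  0.0012 -0.1083] r [ 0.001 -0.001 -0.001] rows 1.9
415.7,285,150,21 -> [-0.0534 -0.6886 -0.1087] r [ 0.001 -0.001 -0.001] rows 12.6
```

step_arm --steps '[{"x": 0, "y": 0, "z": 0, "rx": 0, "ry": 0, "rz": 0, "claw": -1}, {"x": 0, "y": 0, "z": 0, "rx": 0, "ry": 0, "rz": 0, "claw": -1}, {"x": 0, "y": 0, "z": 0, "rx": 0, "ry": 0, "rz": 0, "claw": -1}, {"x": 0, "y": 0, "z": 0, "rx": 0, "ry": 0, "rz": 0, "claw": -1}, {"x": 0, "y": 0, "z": 0, "rx": 0, "ry": 0, "rz": 0, "claw": -1}, {"x": 0, "y": 0, "z": 0, "rx": 0, "ry": 0, "rz": 0, "claw": -1}, {"x": 0, "y": 0, "z": -0.02, "rx": 0, "ry": 0, "rz": 0, "claw": -1}, {"x": 0, "y": 0, "z": -0.055, "rx": 0, "ry": 0, "rz": 0, "claw": -1}, {"x": 0, "y": 0, "z": -0.108, "rx": 0, "ry": 0, "rz": 0, "claw": -1}, {"x": 0, "y": 0, "z": -0.108, "rx": 0, "ry": 0, "rz": 0, "claw": -1}, {"x": 0, "y": 0, "z": -0.108, "rx": 0, "ry": 0, "rz": 0, "claw": -1}]'

```text
time: 3.35
tool_pos: [0.6393, -0.1835, 0.1524]
tool_rot: [3.137, -0.004, 0.366]
contact_force: [0.2, 0.1, -0.5]
opening: 0.0003
grip_force: 0.0
```

```bash
python3 mv.py 415.7,285,150,21 415.7,285,56,21
```

```text
t 3.35 at [ 639.3 -183.5  152.4] yaw [179.8  -0.3  21. ] q [-0.39  0.64  1.17 -0.    1.33  0.81] open 0.3 grip 0.0
415.7,285,150,21 -> [-0.0549 -0.69    0.    ] r [ 0.005 -0.006 -0.001] rows 12.4
415.7,285,56,21 -> [-0.0555 -0.6905  0.1254] r [ 0.005 -0.006 -0.001] rows 12.7
```

```bash
python3 - <<'E'
from h import *
im,d=read_camera("scene"); i2,d2=read_camera("top")
a=cv2.resize(im[130:330,110:310],(600,600)); cv2.imwrite("pics/s1.png",a)
W=cloud("top",d2); S=(385,195,448,275)
for z in (.022,.044,.066,.088,.11):
    P=W[slab(W,S,z-.006,z+.006)]
    if len(P)>5: print(z,len(P),rect(P))
E
```

```text
0.022 283 (array([ 636.4, -189.8]), array([120.7,  45.2]), 26.4)
```

View pics/s1.png

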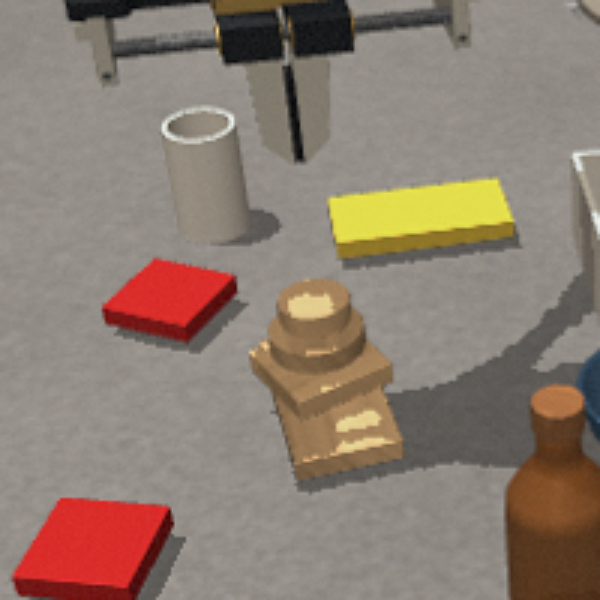

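The gripper is empty and the stack is still standing with all four lids. I'll compare scene depth before and after to see how the stack moved.

```bash
python3 - <<'E'
from h import *
d0=np.load("scene0.npy"); im,d=read_camera("scene")
for D in (d0,d):
    W=cloud("scene",D); S=(185,215,250,295)
    for z in (.022,.044,.066,.088):
        P=W[slab(W,S,z-.004,z+.003)]; P=P[np.linalg.norm(P[:,:2]-[.634,-.186],axis=1)<.09]
        print(z,len(P),np.round(np.median(P[:,2])*1e3,1),rect(P), 'zmax',np.round(np.nanmax(W[215:295,195:245][...,2]),4))
# gripper tips
W=cloud("scene",d); P=W[130:190,185:225].reshape(-1,3); P=P[(P[:,2]>.13)&(P[:,2]<.3)]
k=np.argsort(P[:,2])[:25]; print("tips",np.round(P[k].mean(0)*1e3,1),np.round(P[k][:,2].min()*1e3,1), len(P))
E
```

```text
0.022 660 21.3 (array([ 635.8, -185.7]), array([123.3,  59.8]), 25.4) zmax 0.0899
0.044 370 43.2 (array([ 635.5, -186.8]), array([61.6, 60.5]), 42.8) zmax 0.0899
0.066 260 65.3 (array([ 642.5, -185.7]), array([45.2, 51.8]), 15.1) zmax 0.0899
0.088 282 87.3 (array([ 640.5, -185.2]), array([38.9, 37.8]), 43.8) zmax 0.0899
0.022 659 21.4 (array([ 635.4, -185.7]), array([124.1,  59.5]), 25.2) zmax 0.0896
0.044 373 43.1 (array([ 635.3, -186.9]), array([62. , 61.5]), 41.9) zmax 0.0896
0.066 263 65.1 (array([ 643. , -185.7]), array([43.7, 51.6]), 14.0) zmax 0.0896
0.088 282 87.2 (array([ 639.9, -185.3]), array([39.2, 38.9]), 48.0) zmax 0.0896
tips [ 646.6 -179.4  176.8] 174.4 1646
```

Scene depth puts the shut finger tips at about z = 174 mm while tool_pos says 152 mm, and the stack hasn't moved. So the fingers closed above the lid. I'll check where the tips really are by projecting the TCP.

```bash
python3 - <<'E'
from h import *
im,d=read_camera("scene"); p=camera_params("scene"); s=robot.observe()
def proj(X):
    K=np.array([[p['fx'],0,p['cx']],[0,p['fy'],p['cy']],[0,0,1]])
    return cv2.projectPoints(np.array([X],float),cv2.Rodrigues(np.array(p['R']))[0],np.array(p['t'],float),K,np.array([p['k1'],0,0,0.]))[0].ravel()
t=np.array(s['tool_pos']); print(t,proj(t),proj(t+[0,0,.019]))
W=cloud("scene",d)
u=proj(t)
for r in range(165,195,2): print(r,[ (c,*np.round(W[r,c]*1e3).astype(int)) for c in range(203,218,3)])
c=im[120:240,150:270].copy(); c=cv2.resize(c,(600,600))
for q,col in ((proj(t),(0,0,255)),(proj(t+[0,0,.019]),(0,255,0))): cv2.circle(c,tuple(int(v) for v in ((q-[150,120])*5)),4,col,-1)
cv2.imwrite("pics/s2.png",c)
E
```

```text
[ 0.63693501 -0.18262185  0.14773176] [211.8239449  197.06661391] [210.46977213 186.62459228]
165 [(203, np.int64(647), np.int64(-187), np.int64(209)), (206, np.int64(650), np.int64(-181), np.int64(211)), (209, np.int64(645), np.int64(-178), np.int64(209)), (212, np.int64(641), np.int64(-175), np.int64(207)), (215, np.int64(642), np.int64(-170), np.int64(208))]
167 [(203, np.int64(650), np.int64(-186), np.int64(207)), (206, np.int64(648), np.int64(-182), np.int64(207)), (209, np.int64(643), np.int64(-179), np.int64(205)), (212, np.int64(645), np.int64(-174), np.int64(206)), (215, np.int64(644), np.int64(-169), np.int64(205))]
169 [(203, np.int64(650), np.int64(-187), np.int64(204)), (206, np.int64(648), np.int64(-182), np.int64(203)), (209, np.int64(644), np.int64(-179), np.int64(202)), (212, np.int64(648), np.int64(-173), np.int64(204)), (215, np.int64(645), np.int64(-170), np.int64(202))]
171 [(203, np.int64(648), np.int64(-187), np.int64(200)), (206, np.int64(649), np.int64(-183), np.int64(200)), (209, np.int64(645), np.int64(-179), np.int64(199)), (212, np.int64(646), np.int64(-1
[... 2311 characters left out ...]
282), np.int64(-1)), (209, np.int64(360), np.int64(-275), np.int64(-1)), (212, np.int64(361), np.int64(-268), np.int64(0)), (215, np.int64(359), np.int64(-262), np.int64(0))]
191 [(203, np.int64(367), np.int64(-287), np.int64(-3)), (206, np.int64(368), np.int64(-280), np.int64(-2)), (209, np.int64(368), np.int64(-273), np.int64(-1)), (212, np.int64(369), np.int64(-266), np.int64(0)), (215, np.int64(369), np.int64(-259), np.int64(0))]
193 [(203, np.int64(377), np.int64(-284), np.int64(-1)), (206, np.int64(378), np.int64(-277), np.int64(0)), (209, np.int64(375), np.int64(-272), np.int64(-2)), (212, np.int64(379), np.int64(-263), np.int64(1)), (215, np.int64(373), np.int64(-259), np.int64(-2))]
```

View pics/s2.png

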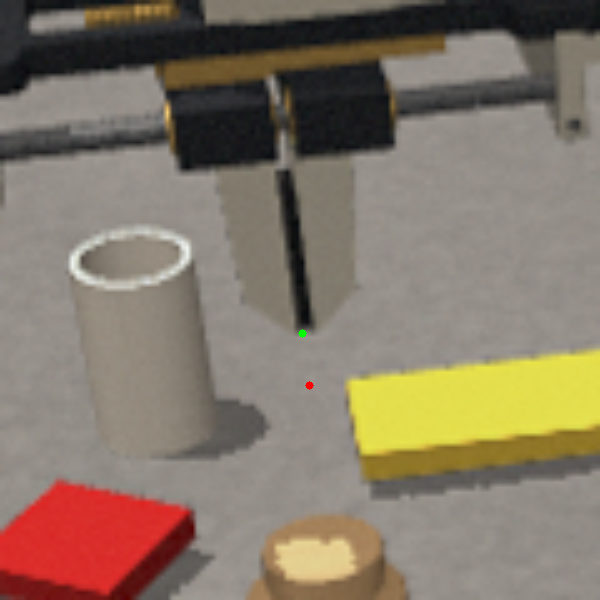

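The picture shows the shut tips at about (210,186), while the projected TCP (red) lies about 25 mm lower, so the reported TCP is about 25 mm beyond the real tips. x and y agree. I'll correct for this: real tip z = tool z + 25.

step_arm --steps '[{"x": 0, "y": 0, "z": 0, "rx": 0, "ry": 0, "rz": 0, "claw": 0.4}, {"x": 0, "y": 0, "z": 0, "rx": 0, "ry": 0, "rz": 0, "claw": 0.4}, {"x": 0, "y": 0, "z": 0, "rx": 0, "ry": 0, "rz": 0, "claw": 0.4}, {"x": 0, "y": 0, "z": 0, "rx": 0, "ry": 0, "rz": 0, "claw": 0.4}, {"x": 0, "y": 0, "z": 0, "rx": 0, "ry": 0, "rz": 0, "claw": 0.4}, {"x": 0, "y": 0, "z": 0, "rx": 0, "ry": 0, "rz": 0, "claw": 0.4}, {"x": 0, "y": 0, "z": 0, "rx": 0, "ry": 0, "rz": 0, "claw": 0.4}, {"x": 0, "y": 0, "z": 0, "rx": 0, "ry": 0, "rz": 0, "claw": 0.4}, {"x": 0, "y": 0, "z": 0, "rx": 0, "ry": 0, "rz": 0, "claw": 0.4}, {"x": 0, "y": 0, "z": 0, "rx": 0, "ry": 0, "rz": 0, "claw": 0.4}, {"x": 0, "y": 0, "z": 0, "rx": 0, "ry": 0, "rz": 0, "claw": 0.4}]'

```text
time: 4.47
tool_pos: [0.6378, -0.1829, 0.1494]
tool_rot: [3.141, -0.0, 0.366]
contact_force: [-0.5, -0.4, 0.3]
opening: 0.0637
grip_force: 0.0
```

```bash
python3 mv.py 638,-184.5,45,21
```

```text
t 4.47 at [ 637.8 -182.9  149.4] yaw [180.  -0.  21.] q [-0.39  0.64  1.17 -0.    1.33  0.81] open 63.7 grip 0.0
638,-184.5,45,21 -> [-0.0005  0.0021  0.1392] r [ 0.    -0.    -0.001] rows 2.5
```

step_arm --steps '[{"x": 0, "y": 0.002, "z": 0.05, "rx": 0, "ry": 0, "rz": 0, "claw": 0.4}, {"x": 0, "y": 0.002, "z": 0.09, "rx": 0, "ry": 0, "rz": 0, "claw": 0.4}, {"x": 0, "y": 0.002, "z": 0.12, "rx": 0, "ry": 0, "rz": 0, "claw": 0.4}, {"x": 0, "y": 0.002, "z": 0.139, "rx": 0, "ry": 0, "rz": 0, "claw": 0.4}, {"x": 0, "y": 0.002, "z": 0.139, "rx": 0, "ry": 0, "rz": 0, "claw": 0.4}, {"x": 0, "y": 0.002, "z": 0.139, "rx": 0, "ry": 0, "rz": 0, "claw": -1}, {"x": 0, "y": 0.002, "z": 0.139, "rx": 0, "ry": 0, "rz": 0, "claw": -1}, {"x": 0, "y": 0.002, "z": 0.139, "rx": 0, "ry": 0, "rz": 0, "claw": -1}, {"x": 0, "y": 0.002, "z": 0.139, "rx": 0, "ry": 0, "rz": 0, "claw": -1}, {"x": 0, "y": 0.002, "z": 0.139, "rx": 0, "ry": 0, "rz": 0, "claw": -1}, {"x": 0, "y": 0.002, "z": 0.139, "rx": 0, "ry": 0, "rz": 0, "claw": -1}, {"x": 0, "y": 0.002, "z": 0.139, "rx": 0, "ry": 0, "rz": 0, "claw": -1}]'

```text
time: 5.47
tool_pos: [0.6391, -0.1846, 0.0465]
tool_rot: [3.14, -0.002, 0.366]
contact_force: [-0.7, -0.3, 6.1]
opening: 0.0395
grip_force: 12.0
```

step_arm --steps '[{"x": 0, "y": 0, "z": 0, "rx": 0, "ry": 0, "rz": 0, "claw": -1}, {"x": 0, "y": 0, "z": 0, "rx": 0, "ry": 0, "rz": 0, "claw": -1}]'

```text
time: 5.63
tool_pos: [0.6391, -0.1847, 0.0465]
tool_rot: [3.14, -0.002, 0.366]
contact_force: [-0.1, -0.0, 6.5]
opening: 0.0395
grip_force: 12.0
```

```bash
python3 mv.py 638,-184.5,125,21 415.7,285,125,21
```

```text
t 5.63 at [ 639.1 -184.7   46.5] yaw [ 1.799e+02 -1.000e-01  2.100e+01] q [-0.4   0.73  1.29 -0.    1.11  0.81] open 39.5 grip 12.0
638,-184.5,125,21 -> [-0.0011 -0.0005 -0.1047] r [ 0.002 -0.002 -0.001] rows 1.9
415.7,285,125,21 -> [-0.054  -0.6911 -0.106 ] r [ 0.002 -0.002 -0.001] rows 12.6
```

Gripped at 39.5 mm. The 6 N upward force means the tips touch the round lid's top (z = 66) at tool z = 46.5, so the offset is about 19.5 mm. Now I lift and carry.

step_arm --steps '[{"x": 0, "y": 0, "z": -0.02, "rx": 0, "ry": 0, "rz": 0, "claw": -1}, {"x": 0, "y": 0, "z": -0.06, "rx": 0, "ry": 0, "rz": 0, "claw": -1}, {"x": 0, "y": 0, "z": -0.105, "rx": 0, "ry": 0, "rz": 0, "claw": -1}, {"x": -0.054, "y": -0.691, "z": -0.105, "rx": 0, "ry": 0, "rz": 0, "claw": -1}, {"x": -0.054, "y": -0.691, "z": -0.105, "rx": 0, "ry": 0, "rz": 0, "claw": -1}, {"x": -0.054, "y": -0.691, "z": -0.105, "rx": 0, "ry": 0, "rz": 0, "claw": -1}, {"x": -0.054, "y": -0.691, "z": -0.105, "rx": 0, "ry": 0, "rz": 0, "claw": -1}, {"x": -0.054, "y": -0.691, "z": -0.105, "rx": 0, "ry": 0, "rz": 0, "claw": -1}, {"x": -0.054, "y": -0.691, "z": -0.105, "rx": 0, "ry": 0, "rz": 0, "claw": -1}, {"x": -0.054, "y": -0.691, "z": -0.105, "rx": 0, "ry": 0, "rz": 0, "claw": -1}, {"x": -0.054, "y": -0.691, "z": -0.105, "rx": 0, "ry": 0, "rz": 0, "claw": -1}, {"x": -0.054, "y": -0.691, "z": -0.105, "rx": 0, "ry": 0, "rz": 0, "claw": -1}]'

```text
time: 6.63
tool_pos: [0.476, 0.1559, 0.124]
tool_rot: [3.141, -0.0, 0.365]
contact_force: [1.0, 1.4, -0.5]
opening: 0.0395
grip_force: 12.0
```

```bash
python3 mv.py  415.7,285,125,21
```

```text
t 6.63 at [476.  155.9 124. ] yaw [180.   -0.   20.9] q [ 0.16  0.38  1.7  -0.    1.06  1.37] open 39.5 grip 12.0
415.7,285,125,21 -> [-0.0135 -0.1895 -0.0014] r [ 0.    -0.    -0.001] rows 3.4
```

step_arm --steps '[{"x": -0.0135, "y": -0.19, "z": 0, "rx": 0, "ry": 0, "rz": 0, "claw": -1}, {"x": -0.0135, "y": -0.19, "z": 0, "rx": 0, "ry": 0, "rz": 0, "claw": -1}, {"x": -0.0135, "y": -0.19, "z": 0, "rx": 0, "ry": 0, "rz": 0, "claw": -1}, {"x": -0.0135, "y": -0.19, "z": 0, "rx": 0, "ry": 0, "rz": 0, "claw": -1}, {"x": -0.0135, "y": -0.19, "z": 0.03, "rx": 0, "ry": 0, "rz": 0, "claw": -1}, {"x": -0.0135, "y": -0.19, "z": 0.06, "rx": 0, "ry": 0, "rz": 0, "claw": -1}, {"x": -0.0135, "y": -0.19, "z": 0.08, "rx": 0, "ry": 0, "rz": 0, "claw": -1}, {"x": -0.0135, "y": -0.19, "z": 0.08, "rx": 0, "ry": 0, "rz": 0, "claw": -1}, {"x": -0.0135, "y": -0.19, "z": 0.08, "rx": 0, "ry": 0, "rz": 0, "claw": -1}, {"x": -0.0135, "y": -0.19, "z": 0.08, "rx": 0, "ry": 0, "rz": 0, "claw": -1}]'

```text
time: 7.47
tool_pos: [0.4175, 0.284, 0.0647]
tool_rot: [-3.142, -0.001, 0.366]
contact_force: [-0.1, -0.4, -0.1]
opening: 0.0399
grip_force: 12.0
```

```bash
python3 mv.py  415.7,285,33.5,21; python3 - <<'E'
from h import *
im,d=read_camera("scene"); cv2.imwrite("pics/s3.png",cv2.resize(im[130:260,400:540],None,fx=4.5,fy=4.5))
E
```

```text
t 7.47 at [417.5 284.   64.7] yaw [-1.80e+02 -1.00e-01  2.09e+01] q [ 0.45  0.46  1.76 -0.    0.92  1.65] open 39.9 grip 12.0
415.7,285,33.5,21 -> [-0.0019 -0.0021  0.0416] r [-0.    -0.002 -0.001] rows 0.7
```

View pics/s3.png

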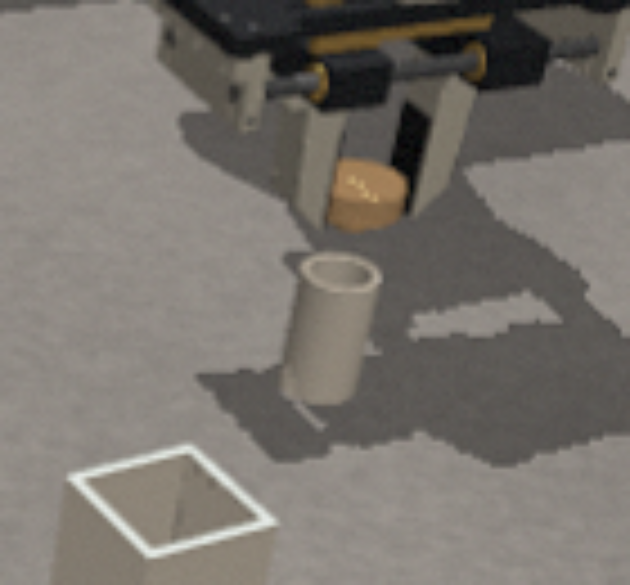

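The small lid is held level over the small jar (crop (370,195) above (340,270)). I lower it, release and rise.

step_arm --steps '[{"x": -0.002, "y": -0.002, "z": 0.02, "rx": 0, "ry": 0, "rz": 0, "claw": -1}, {"x": -0.002, "y": -0.002, "z": 0.035, "rx": 0, "ry": 0, "rz": 0, "claw": -1}, {"x": -0.002, "y": -0.002, "z": 0.041, "rx": 0, "ry": 0, "rz": 0, "claw": -1}, {"x": -0.002, "y": -0.002, "z": 0.041, "rx": 0, "ry": 0, "rz": 0, "claw": -1}, {"x": -0.002, "y": -0.002, "z": 0.041, "rx": 0, "ry": 0, "rz": 0, "claw": -1}]'

```text
time: 7.93
tool_pos: [0.4155, 0.2848, 0.0338]
tool_rot: [3.142, -0.001, 0.366]
contact_force: [0.1, -0.8, 0.1]
opening: 0.0397
grip_force: 12.0
```

step_arm --steps '[{"x": 0, "y": 0, "z": 0, "rx": 0, "ry": 0, "rz": 0, "claw": 0.6}, {"x": 0, "y": 0, "z": 0, "rx": 0, "ry": 0, "rz": 0, "claw": 0.6}, {"x": 0, "y": 0, "z": 0, "rx": 0, "ry": 0, "rz": 0, "claw": 0.6}, {"x": 0, "y": 0, "z": 0, "rx": 0, "ry": 0, "rz": 0, "claw": 0.6}, {"x": 0, "y": 0, "z": 0, "rx": 0, "ry": 0, "rz": 0, "claw": 0.6}, {"x": 0, "y": 0, "z": 0, "rx": 0, "ry": 0, "rz": 0, "claw": 0.6}, {"x": 0, "y": 0, "z": 0, "rx": 0, "ry": 0, "rz": 0, "claw": 0.6}, {"x": 0, "y": 0, "z": -0.04, "rx": 0, "ry": 0, "rz": 0, "claw": 0.6}, {"x": 0, "y": 0, "z": -0.09, "rx": 0, "ry": 0, "rz": 0, "claw": 0.6}, {"x": 0, "y": 0, "z": -0.12, "rx": 0, "ry": 0, "rz": 0, "claw": 0.6}]'

```text
time: 8.77
tool_pos: [0.4156, 0.285, 0.1257]
tool_rot: [-3.141, -0.002, 0.366]
contact_force: [1.0, 0.3, 0.5]
opening: 0.0737
grip_force: 0.0
```

```bash
python3 mv.py  634.2,-186.4,110,21
```

```text
t 8.77 at [415.6 285.  125.7] yaw [-1.8e+02 -1.0e-01  2.1e+01] q [ 0.45  0.38  1.69 -0.    1.07  1.65] open 73.7 grip 0.0
634.2,-186.4,110,21 -> [0.0472 0.6912 0.0209] r [-0.    -0.003 -0.001] rows 12.5
```

step_arm --steps '[{"x": 0.047, "y": 0.691, "z": 0.015, "rx": 0, "ry": 0, "rz": 0, "claw": 0.6}, {"x": 0.047, "y": 0.691, "z": 0.015, "rx": 0, "ry": 0, "rz": 0, "claw": 0.6}, {"x": 0.047, "y": 0.691, "z": 0.015, "rx": 0, "ry": 0, "rz": 0, "claw": 0.6}, {"x": 0.047, "y": 0.691, "z": 0.015, "rx": 0, "ry": 0, "rz": 0, "claw": 0.6}, {"x": 0.047, "y": 0.691, "z": 0.015, "rx": 0, "ry": 0, "rz": 0, "claw": 0.6}, {"x": 0.047, "y": 0.691, "z": 0.015, "rx": 0, "ry": 0, "rz": 0, "claw": 0.6}, {"x": 0.047, "y": 0.691, "z": 0.015, "rx": 0, "ry": 0, "rz": 0, "claw": 0.6}, {"x": 0.047, "y": 0.691, "z": 0.015, "rx": 0, "ry": 0, "rz": 0, "claw": 0.6}]'

```text
time: 9.43
tool_pos: [0.5554, -0.0198, 0.1158]
tool_rot: [3.142, -0.0, 0.366]
contact_force: [2.2, 0.4, 0.6]
opening: 0.0734
grip_force: 0.0
```

```bash
cat > look.py <<'E'
from h import *
import sys
im,d=read_camera("top"); W=cloud("top",d)
J=dict(sm=((145,325,190,375),.074),rd=((470,320,520,370),.094),sq=((190,195,255,260),.104),ob=((300,275,370,370),.079),
L_obl=((385,190,455,280),.022),L_sq=((385,190,455,280),.044),L_rd=((385,190,455,280),.066),bowl=((285,195,348,257),.05),bottle=((318,125,360,178),.145))
for n in sys.argv[1:]:
    b,z=J[n]; P=W[slab(W,b,z-.005,z+.005)]
    if len(P)<5: print(n,'none'); continue
    A=np.c_[P[:,:2],np.ones(len(P))]; k=np.linalg.lstsq(A,P[:,2],rcond=None)[0]
    print(n,len(P),'z',round(np.median(P[:,2])*1e3,1),rect(P),'circ',[np.round(q,1) for q in cv2.minEnclosingCircle(P[:,:2].astype(np.float32)*1000)],'tilt',np.round(k[:2],3))
E
python3 look.py sm L_rd L_sq L_obl; python3 mv.py 634.2,-186.4,110,21
```

```text
sm 383 z 73.0 (array([414.6, 285.3]), array([38.1, 38.9]), 27.7) circ [array([414.5, 285. ]), np.float64(20.2)] tilt [-0. -0.]
L_rd 628 z 65.2 (array([ 634.5, -185.3]), array([51.2, 51.5]), 0.5) circ [array([ 634.5, -185.1]), np.float64(27.4)] tilt [-0.005  0.005]
L_sq 326 z 43.1 (array([ 633.3, -186.4]), array([59.8, 60.9]), 42.9) circ [array([ 633.1, -186.1]), np.float64(41.3)] tilt [-0.005  0.002]
L_obl 960 z 21.4 (array([ 633.8, -183.8]), array([120.1,  60.7]), 24.7) circ [array([ 634.1, -184.5]), np.float64(66.3)] tilt [0.    0.001]
t 9.48 at [558.9 -26.8 115.8] yaw [ 1.797e+02 -1.000e-01  2.070e+01] q [-0.18  0.48  1.55 -0.    1.1   1.03] open 73.2 grip 0.0
634.2,-186.4,110,21 -> [0.0186 0.2345 0.0089] r [ 0.006 -0.002 -0.006] rows 4.2
```

Small lid seated on its jar, level. Round lid next.

step_arm --steps '[{"x": 0.0185, "y": 0.2345, "z": 0.02, "rx": 0, "ry": 0, "rz": 0, "claw": 0.6}, {"x": 0.0185, "y": 0.2345, "z": 0.02, "rx": 0, "ry": 0, "rz": 0, "claw": 0.6}, {"x": 0.0185, "y": 0.2345, "z": 0.02, "rx": 0, "ry": 0, "rz": 0, "claw": 0.6}, {"x": 0.0185, "y": 0.2345, "z": 0.02, "rx": 0, "ry": 0, "rz": 0, "claw": 0.6}, {"x": 0.0185, "y": 0.2345, "z": 0.02, "rx": 0, "ry": 0, "rz": 0, "claw": 0.6}, {"x": 0.0185, "y": 0.2345, "z": 0.05, "rx": 0, "ry": 0, "rz": 0, "claw": 0.6}, {"x": 0.0185, "y": 0.2345, "z": 0.05, "rx": 0, "ry": 0, "rz": 0, "claw": 0.6}, {"x": 0.0185, "y": 0.2345, "z": 0.05, "rx": 0, "ry": 0, "rz": 0, "claw": 0.6}, {"x": 0.0185, "y": 0.2345, "z": 0.05, "rx": 0, "ry": 0, "rz": 0, "claw": 0.6}]'

```text
time: 10.23
tool_pos: [0.6308, -0.1761, 0.0789]
tool_rot: [-3.141, 0.0, 0.367]
contact_force: [-0.0, 0.0, -0.4]
opening: 0.0735
grip_force: 0.0
```

```bash
python3 mv.py 634.5,-185.2,25.5,21
```

```text
t 10.23 at [ 630.8 -176.1   78.9] yaw [-180.    0.   21.] q [-0.39  0.68  1.29  0.    1.17  0.81] open 73.5 grip 0.0
634.5,-185.2,25.5,21 -> [0.0003 0.0131 0.0711] r [-0.  0.  0.] rows 1.3
```

step_arm --steps '[{"x": 0, "y": 0.013, "z": 0, "rx": 0, "ry": 0, "rz": 0, "claw": 0.6}, {"x": 0, "y": 0.013, "z": 0.03, "rx": 0, "ry": 0, "rz": 0, "claw": 0.6}, {"x": 0, "y": 0.013, "z": 0.055, "rx": 0, "ry": 0, "rz": 0, "claw": 0.6}, {"x": 0, "y": 0.013, "z": 0.071, "rx": 0, "ry": 0, "rz": 0, "claw": 0.6}, {"x": 0, "y": 0.013, "z": 0.071, "rx": 0, "ry": 0, "rz": 0, "claw": 0.6}, {"x": 0, "y": 0.013, "z": 0.071, "rx": 0, "ry": 0, "rz": 0, "claw": 0.6}, {"x": 0, "y": 0.013, "z": 0.071, "rx": 0, "ry": 0, "rz": 0, "claw": -1}, {"x": 0, "y": 0.013, "z": 0.071, "rx": 0, "ry": 0, "rz": 0, "claw": -1}, {"x": 0, "y": 0.013, "z": 0.071, "rx": 0, "ry": 0, "rz": 0, "claw": -1}, {"x": 0, "y": 0.013, "z": 0.071, "rx": 0, "ry": 0, "rz": 0, "claw": -1}, {"x": 0, "y": 0.013, "z": 0.071, "rx": 0, "ry": 0, "rz": 0, "claw": -1}, {"x": 0, "y": 0.013, "z": 0.071, "rx": 0, "ry": 0, "rz": 0, "claw": -1}]'

```text
time: 11.23
tool_pos: [0.6349, -0.1864, 0.0262]
tool_rot: [3.14, -0.001, 0.366]
contact_force: [-0.0, 0.8, 5.2]
opening: 0.0534
grip_force: 12.0
```

```bash
python3 mv.py 634.5,-185.2,115,21 432,-313.5,115,21
```

```text
t 11.23 at [ 634.9 -186.4   26.2] yaw [ 1.799e+02 -1.000e-01  2.100e+01] q [-0.4   0.75  1.32 -0.    1.07  0.8 ] open 53.4 grip 12.0
634.5,-185.2,115,21 -> [ 0.0002 -0.0015 -0.1185] r [ 0.002 -0.002 -0.001] rows 2.1
432,-313.5,115,21 -> [-0.3131  0.0617 -0.1188] r [ 0.002 -0.002 -0.001] rows 6.1
```

step_arm --steps '[{"x": 0, "y": 0, "z": -0.02, "rx": 0, "ry": 0, "rz": 0, "claw": -1}, {"x": 0, "y": 0, "z": -0.06, "rx": 0, "ry": 0, "rz": 0, "claw": -1}, {"x": 0, "y": 0, "z": -0.105, "rx": 0, "ry": 0, "rz": 0, "claw": -1}, {"x": -0.313, "y": 0.062, "z": -0.118, "rx": 0, "ry": 0, "rz": 0, "claw": -1}, {"x": -0.313, "y": 0.062, "z": -0.118, "rx": 0, "ry": 0, "rz": 0, "claw": -1}, {"x": -0.313, "y": 0.062, "z": -0.118, "rx": 0, "ry": 0, "rz": 0, "claw": -1}, {"x": -0.313, "y": 0.062, "z": -0.118, "rx": 0, "ry": 0, "rz": 0, "claw": -1}, {"x": -0.313, "y": 0.062, "z": -0.118, "rx": 0, "ry": 0, "rz": 0, "claw": -1}, {"x": -0.313, "y": 0.062, "z": -0.118, "rx": 0, "ry": 0, "rz": 0, "claw": -1}, {"x": -0.313, "y": 0.062, "z": -0.118, "rx": 0, "ry": 0, "rz": 0, "claw": -1}, {"x": -0.313, "y": 0.062, "z": -0.118, "rx": 0, "ry": 0, "rz": 0, "claw": -1}, {"x": -0.313, "y": 0.062, "z": -0.118, "rx": 0, "ry": 0, "rz": 0, "claw": -1}]'

```text
time: 12.23
tool_pos: [0.4321, -0.3135, 0.1137]
tool_rot: [3.141, -0.0, 0.365]
contact_force: [-0.3, -0.0, 0.1]
opening: 0.0538
grip_force: 12.0
```

```bash
python3 mv.py 432,-313.5,115,21  432,-313.5,55.2,21; python3 look.py L_sq L_obl bowl
```

```text
t 12.23 at [ 432.1 -313.5  113.7] yaw [180.   -0.   20.9] q [-0.77  0.44  1.63  0.    1.07  0.43] open 53.8 grip 12.0
432,-313.5,115,21 -> [-0.0001  0.     -0.0018] r [ 0.    -0.001 -0.002] rows 0.0
432,-313.5,55.2,21 -> [-0.0001  0.      0.078 ] r [ 0.    -0.001 -0.002] rows 1.4
L_sq 972 z 43.3 (array([ 633.2, -186.5]), array([60.1, 60.2]), 43.3) circ [array([ 633.2, -185.8]), np.float64(41.4)] tilt [-0.005 -0.   ]
L_obl 972 z 21.2 (array([ 633.9, -183.6]), array([120. ,  60.6]), 24.5) circ [array([ 633.4, -183.4]), np.float64(66.1)] tilt [ 0.001 -0.002]
bowl 384 z 48.7 (array([648.7,  12.8]), array([96.1, 96.6]), 0.4) circ [array([648.9,  12.2]), np.float64(49.4)] tilt [-0.001  0.003]
```

step_arm --steps '[{"x": 0, "y": 0, "z": 0.03, "rx": 0, "ry": 0, "rz": 0, "claw": -1}, {"x": 0, "y": 0, "z": 0.055, "rx": 0, "ry": 0, "rz": 0, "claw": -1}, {"x": 0, "y": 0, "z": 0.07, "rx": 0, "ry": 0, "rz": 0, "claw": -1}, {"x": 0, "y": 0, "z": 0.078, "rx": 0, "ry": 0, "rz": 0, "claw": -1}, {"x": 0, "y": 0, "z": 0.078, "rx": 0, "ry": 0, "rz": 0, "claw": -1}, {"x": 0, "y": 0, "z": 0.078, "rx": 0, "ry": 0, "rz": 0, "claw": -1}]'

```text
time: 12.78
tool_pos: [0.4327, -0.3128, 0.055]
tool_rot: [-3.142, -0.0, 0.368]
contact_force: [0.4, 0.3, -0.2]
opening: 0.0539
grip_force: 12.0
```

step_arm --steps '[{"x": 0, "y": 0, "z": 0, "rx": 0, "ry": 0, "rz": 0, "claw": 0.9}, {"x": 0, "y": 0, "z": 0, "rx": 0, "ry": 0, "rz": 0, "claw": 0.9}, {"x": 0, "y": 0, "z": 0, "rx": 0, "ry": 0, "rz": 0, "claw": 0.9}, {"x": 0, "y": 0, "z": 0, "rx": 0, "ry": 0, "rz": 0, "claw": 0.9}, {"x": 0, "y": 0, "z": 0, "rx": 0, "ry": 0, "rz": 0, "claw": 0.9}, {"x": 0, "y": 0, "z": 0, "rx": 0, "ry": 0, "rz": 0, "claw": 0.9}, {"x": 0, "y": 0, "z": 0, "rx": 0, "ry": 0, "rz": 0, "claw": 0.9}, {"x": 0, "y": 0, "z": -0.03, "rx": 0, "ry": 0, "rz": 0, "claw": 0.9}, {"x": 0, "y": 0, "z": -0.07, "rx": 0, "ry": 0, "rz": 0, "claw": 0.9}, {"x": 0, "y": 0, "z": -0.07, "rx": 0, "ry": 0, "rz": 0, "claw": 0.9}]'

```text
time: 13.62
tool_pos: [0.434, -0.3156, 0.1124]
tool_rot: [3.134, -0.004, 0.366]
contact_force: [1.0, -1.1, 0.0]
opening: 0.0871
grip_force: 0.0
```

```bash
python3 mv.py 633.2,-186.5,100,43
```

```text
t 13.62 at [ 434.  -315.6  112.4] yaw [179.6  -0.2  21. ] q [-0.77  0.45  1.63  0.    1.06  0.43] open 87.1 grip 0.0
633.2,-186.5,100,43 -> [ 0.3096 -0.0659  0.0172] r [ 0.011 -0.003 -0.49 ] rows 5.7
```

step_arm --steps '[{"x": 0.31, "y": -0.066, "z": 0.01, "rx": 0, "ry": 0, "rz": -0.49, "claw": 0.9}, {"x": 0.31, "y": -0.066, "z": 0.01, "rx": 0, "ry": 0, "rz": -0.49, "claw": 0.9}, {"x": 0.31, "y": -0.066, "z": 0.01, "rx": 0, "ry": 0, "rz": -0.49, "claw": 0.9}, {"x": 0.31, "y": -0.066, "z": 0.01, "rx": 0, "ry": 0, "rz": -0.49, "claw": 0.9}, {"x": 0.31, "y": -0.066, "z": 0.01, "rx": 0, "ry": 0, "rz": -0.49, "claw": 0.9}, {"x": 0.31, "y": -0.066, "z": 0.01, "rx": 0, "ry": 0, "rz": -0.49, "claw": 0.9}, {"x": 0.31, "y": -0.066, "z": 0.01, "rx": 0, "ry": 0, "rz": -0.49, "claw": 0.9}, {"x": 0.31, "y": -0.066, "z": 0.05, "rx": 0, "ry": 0, "rz": -0.49, "claw": 0.9}, {"x": 0.31, "y": -0.066, "z": 0.05, "rx": 0, "ry": 0, "rz": -0.49, "claw": 0.9}, {"x": 0.31, "y": -0.066, "z": 0.05, "rx": 0, "ry": 0, "rz": -0.49, "claw": 0.9}, {"x": 0.31, "y": -0.066, "z": 0.05, "rx": 0, "ry": 0, "rz": -0.49, "claw": 0.9}]'

```text
time: 14.53
tool_pos: [0.6309, -0.1847, 0.0707]
tool_rot: [3.142, 0.0, 0.75]
contact_force: [0.1, 0.3, 0.7]
opening: 0.0875
grip_force: 0.0
```

```bash
python3 mv.py 633.2,-186.5,5,43; python3 look.py rd
```

```text
t 14.53 at [ 630.9 -184.7   70.7] yaw [180.   0.  43.] q [-0.4   0.7   1.29 -0.    1.15  0.42] open 87.5 grip 0.0
633.2,-186.5,5,43 -> [0.0006 0.0038 0.0876] r [ 0.     0.    -0.001] rows 1.6
rd 375 z 93.2 (array([ 426.1, -322. ]), array([28.6, 53.3]), 59.6) circ [array([ 430.7, -314. ]), np.float64(26.7)] tilt [0.006 0.001]
```

Round lid seated. Now the square lid.

step_arm --steps '[{"x": 0.0005, "y": 0.004, "z": 0.03, "rx": 0, "ry": 0, "rz": 0, "claw": 0.9}, {"x": 0.0005, "y": 0.004, "z": 0.06, "rx": 0, "ry": 0, "rz": 0, "claw": 0.9}, {"x": 0.0005, "y": 0.004, "z": 0.08, "rx": 0, "ry": 0, "rz": 0, "claw": 0.9}, {"x": 0.0005, "y": 0.004, "z": 0.0875, "rx": 0, "ry": 0, "rz": 0, "claw": 0.9}, {"x": 0.0005, "y": 0.004, "z": 0.0875, "rx": 0, "ry": 0, "rz": 0, "claw": 0.9}, {"x": 0.0005, "y": 0.004, "z": 0.0875, "rx": 0, "ry": 0, "rz": 0, "claw": -1}, {"x": 0.0005, "y": 0.004, "z": 0.0875, "rx": 0, "ry": 0, "rz": 0, "claw": -1}, {"x": 0.0005, "y": 0.004, "z": 0.0875, "rx": 0, "ry": 0, "rz": 0, "claw": -1}, {"x": 0.0005, "y": 0.004, "z": 0.0875, "rx": 0, "ry": 0, "rz": 0, "claw": -1}, {"x": 0.0005, "y": 0.004, "z": 0.0875, "rx": 0, "ry": 0, "rz": 0, "claw": -1}, {"x": 0.0005, "y": 0.004, "z": 0.0875, "rx": 0, "ry": 0, "rz": 0, "claw": -1}, {"x": 0.0005, "y": 0.004, "z": 0.0875, "rx": 0, "ry": 0, "rz": 0, "claw": -1}]'

```text
time: 15.58
tool_pos: [0.634, -0.1863, 0.0054]
tool_rot: [3.14, -0.0, 0.751]
contact_force: [-1.0, -0.1, 4.7]
opening: 0.0598
grip_force: 12.0
```

step_arm --steps '[{"x": 0, "y": 0, "z": 0, "rx": 0, "ry": 0, "rz": 0, "claw": -1}]'

```text
time: 15.67
tool_pos: [0.6339, -0.1863, 0.0054]
tool_rot: [3.14, -0.0, 0.751]
contact_force: [0.3, 0.1, 5.4]
opening: 0.0598
grip_force: 12.0
```

```bash
python3 mv.py 633.2,-186.5,130,27.6 640.5,181.5,130,27.6
```

```text
t 15.67 at [ 633.9 -186.3    5.4] yaw [179.9  -0.   43. ] q [-0.4   0.78  1.34 -0.    1.03  0.42] open 59.8 grip 12.0
633.2,-186.5,130,27.6 -> [-0.0008 -0.0002 -0.1661] r [ 0.002 -0.001  0.342] rows 3.0
640.5,181.5,130,27.6 -> [ 0.341  -0.3524 -0.1665] r [ 0.002 -0.001  0.342] rows 9.3
```

step_arm --steps '[{"x": 0, "y": 0, "z": -0.02, "rx": 0, "ry": 0, "rz": 0, "claw": -1}, {"x": 0, "y": 0, "z": -0.06, "rx": 0, "ry": 0, "rz": 0, "claw": -1}, {"x": 0, "y": 0, "z": -0.115, "rx": 0, "ry": 0, "rz": 0, "claw": -1}, {"x": 0.341, "y": -0.352, "z": -0.166, "rx": 0, "ry": 0, "rz": 0.342, "claw": -1}, {"x": 0.341, "y": -0.352, "z": -0.166, "rx": 0, "ry": 0, "rz": 0.342, "claw": -1}, {"x": 0.341, "y": -0.352, "z": -0.166, "rx": 0, "ry": 0, "rz": 0.342, "claw": -1}, {"x": 0.341, "y": -0.352, "z": -0.166, "rx": 0, "ry": 0, "rz": 0.342, "claw": -1}, {"x": 0.341, "y": -0.352, "z": -0.166, "rx": 0, "ry": 0, "rz": 0.342, "claw": -1}, {"x": 0.341, "y": -0.352, "z": -0.166, "rx": 0, "ry": 0, "rz": 0.342, "claw": -1}, {"x": 0.341, "y": -0.352, "z": -0.166, "rx": 0, "ry": 0, "rz": 0.342, "claw": -1}, {"x": 0.341, "y": -0.352, "z": -0.166, "rx": 0, "ry": 0, "rz": 0.342, "claw": -1}, {"x": 0.341, "y": -0.352, "z": -0.166, "rx": 0, "ry": 0, "rz": 0.342, "claw": -1}]'

```text
time: 16.67
tool_pos: [0.6397, 0.1841, 0.1289]
tool_rot: [-3.141, 0.0, 0.483]
contact_force: [2.0, -0.1, -0.9]
opening: 0.0597
grip_force: 12.0
```

```bash
python3 mv.py 640.5,181.5,130,27.6
```

```text
t 16.67 at [639.7 184.1 128.9] yaw [-180.     0.    27.7] q [0.17 0.66 1.19 0.   1.29 1.25] open 59.7 grip 12.0
640.5,181.5,130,27.6 -> [-0.0007  0.0036 -0.0015] r [-0.001  0.001  0.001] rows 0.1
```

step_arm --steps '[{"x": 0, "y": 0, "z": 0, "rx": 0, "ry": 0, "rz": 0, "claw": -1}, {"x": 0, "y": 0, "z": 0.03, "rx": 0, "ry": 0, "rz": 0, "claw": -1}, {"x": 0, "y": 0, "z": 0.03, "rx": 0, "ry": 0, "rz": 0, "claw": -1}, {"x": 0, "y": 0, "z": 0.03, "rx": 0, "ry": 0, "rz": 0, "claw": -1}]'

```text
time: 17.0
tool_pos: [0.6391, 0.1811, 0.1049]
tool_rot: [-3.14, 0.004, 0.482]
contact_force: [-0.2, 0.9, -1.3]
opening: 0.0599
grip_force: 12.0
```

```bash
python3 mv.py 640.5,181.5,66.4,27.6; python3 look.py L_obl
```

```text
t 17.0 at [639.1 181.1 104.9] yaw [-179.9    0.2   27.6] q [ 0.16  0.68  1.23 -0.    1.24  1.25] open 59.9 grip 12.0
640.5,181.5,66.4,27.6 -> [0.0021 0.0004 0.0513] r [-0.001  0.005  0.   ] rows 0.9
L_obl 1857 z 21.3 (array([ 633.9, -183.8]), array([119.9,  60.8]), 24.8) circ [array([ 633.3, -183.4]), np.float64(66.2)] tilt [0.001 0.001]
```

step_arm --steps '[{"x": 0.001, "y": 0, "z": 0.02, "rx": 0, "ry": 0, "rz": 0, "claw": -1}, {"x": 0.001, "y": 0, "z": 0.04, "rx": 0, "ry": 0, "rz": 0, "claw": -1}, {"x": 0.001, "y": 0, "z": 0.051, "rx": 0, "ry": 0, "rz": 0, "claw": -1}, {"x": 0.001, "y": 0, "z": 0.051, "rx": 0, "ry": 0, "rz": 0, "claw": -1}, {"x": 0.001, "y": 0, "z": 0.051, "rx": 0, "ry": 0, "rz": 0, "claw": -1}]'

```text
time: 17.47
tool_pos: [0.6413, 0.1813, 0.0686]
tool_rot: [3.142, 0.0, 0.481]
contact_force: [0.4, -0.3, -0.0]
opening: 0.0598
grip_force: 12.0
```

step_arm --steps '[{"x": 0, "y": 0, "z": 0, "rx": 0, "ry": 0, "rz": 0, "claw": 0.9}, {"x": 0, "y": 0, "z": 0, "rx": 0, "ry": 0, "rz": 0, "claw": 0.9}, {"x": 0, "y": 0, "z": 0, "rx": 0, "ry": 0, "rz": 0, "claw": 0.9}, {"x": 0, "y": 0, "z": 0, "rx": 0, "ry": 0, "rz": 0, "claw": 0.9}, {"x": 0, "y": 0, "z": 0, "rx": 0, "ry": 0, "rz": 0, "claw": 0.9}, {"x": 0, "y": 0, "z": 0, "rx": 0, "ry": 0, "rz": 0, "claw": 0.9}, {"x": 0, "y": 0, "z": 0, "rx": 0, "ry": 0, "rz": 0, "claw": 0.9}, {"x": 0, "y": 0, "z": -0.03, "rx": 0, "ry": 0, "rz": 0, "claw": 0.9}, {"x": 0, "y": 0, "z": -0.08, "rx": 0, "ry": 0, "rz": 0, "claw": 0.9}, {"x": 0, "y": 0, "z": -0.08, "rx": 0, "ry": 0, "rz": 0, "claw": 0.9}]'

```text
time: 18.3
tool_pos: [0.6446, 0.1825, 0.1355]
tool_rot: [3.138, -0.011, 0.482]
contact_force: [0.3, -0.4, 1.8]
opening: 0.0874
grip_force: 0.0
```

```bash
python3 mv.py 633.9,-183.8,120,24.8
```

```text
t 18.3 at [644.6 182.5 135.5] yaw [179.8  -0.6  27.6] q [ 0.16  0.65  1.19 -0.    1.29  1.25] open 87.4 grip 0.0
633.9,-183.8,120,24.8 -> [-0.2393  0.426   0.0196] r [ 0.004 -0.014  0.063] rows 8.8
```

step_arm --steps '[{"x": -0.236, "y": 0.425, "z": 0.01, "rx": 0, "ry": 0, "rz": 0.062, "claw": 0.9}, {"x": -0.236, "y": 0.425, "z": 0.01, "rx": 0, "ry": 0, "rz": 0.062, "claw": 0.9}, {"x": -0.236, "y": 0.425, "z": 0.01, "rx": 0, "ry": 0, "rz": 0.062, "claw": 0.9}, {"x": -0.236, "y": 0.425, "z": 0.01, "rx": 0, "ry": 0, "rz": 0.062, "claw": 0.9}, {"x": -0.236, "y": 0.425, "z": 0.01, "rx": 0, "ry": 0, "rz": 0.062, "claw": 0.9}, {"x": -0.236, "y": 0.425, "z": 0.01, "rx": 0, "ry": 0, "rz": 0.062, "claw": 0.9}, {"x": -0.236, "y": 0.425, "z": 0.01, "rx": 0, "ry": 0, "rz": 0.062, "claw": 0.9}, {"x": -0.236, "y": 0.425, "z": 0.01, "rx": 0, "ry": 0, "rz": 0.062, "claw": 0.9}, {"x": -0.236, "y": 0.425, "z": 0.01, "rx": 0, "ry": 0, "rz": 0.062, "claw": 0.9}, {"x": -0.236, "y": 0.425, "z": 0.05, "rx": 0, "ry": 0, "rz": 0.062, "claw": 0.9}, {"x": -0.236, "y": 0.425, "z": 0.09, "rx": 0, "ry": 0, "rz": 0.062, "claw": 0.9}, {"x": -0.236, "y": 0.425, "z": 0.09, "rx": 0, "ry": 0, "rz": 0.062, "claw": 0.9}]'

```text
time: 19.3
tool_pos: [0.6282, -0.1823, 0.0548]
tool_rot: [-3.134, 0.007, 0.432]
contact_force: [-1.4, 1.5, -1.2]
opening: 0.0873
grip_force: 0.0
```

step_arm --steps '[{"x": 0, "y": 0, "z": 0, "rx": 0, "ry": 0, "rz": 0, "claw": 0.9}, {"x": 0, "y": 0, "z": 0, "rx": 0, "ry": 0, "rz": 0, "claw": 0.9}]'

```text
time: 19.47
tool_pos: [0.633, -0.1826, 0.0623]
tool_rot: [3.14, -0.001, 0.434]
contact_force: [1.1, 0.4, 0.1]
opening: 0.0871
grip_force: 0.0
```

```bash
python3 mv.py 633.9,-183.8,-15,24.8; python3 look.py sq sm rd bowl bottle
```

```text
t 19.47 at [ 633.  -182.6   62.3] yaw [ 1.799e+02 -1.000e-01  2.490e+01] q [-0.4   0.71  1.3  -0.    1.13  0.74] open 87.1 grip 0.0
633.9,-183.8,-15,24.8 -> [0.0003 0.0017 0.1031] r [ 0.002 -0.002  0.001] rows 1.9
sq 1123 z 103.4 (array([640.2, 182. ]), array([60.5, 60.3]), 27.6) circ [array([639.6, 181.4]), np.float64(40.6)] tilt [0.    0.003]
sm 377 z 73.5 (array([414.9, 284.8]), array([37.8, 38.6]), 3.7) circ [array([414.9, 285.1]), np.float64(19.7)] tilt [ 0.007 -0.002]
rd 497 z 93.3 (array([ 427.7, -318.8]), array([36.5, 53.1]), 60.2) circ [array([ 431.5, -312.3]), np.float64(26.6)] tilt [0.004 0.021]
bowl 386 z 48.8 (array([648.8,  12.9]), array([96. , 96.8]), 0.4) circ [array([649. ,  12.3]), np.float64(49.6)] tilt [-0.003 -0.005]
bottle 153 z 144.1 (array([788.6, -30.2]), array([23.4, 23.7]), 31.7) circ [array([788.9, -30.3]), np.float64(12.5)] tilt [-0.018 -0.009]
```

Square seated; small, round, bowl and bottle are fine. Oblong lid last.

step_arm --steps '[{"x": 0, "y": 0.0015, "z": 0.04, "rx": 0, "ry": 0, "rz": 0, "claw": 0.9}, {"x": 0, "y": 0.0015, "z": 0.075, "rx": 0, "ry": 0, "rz": 0, "claw": 0.9}, {"x": 0, "y": 0.0015, "z": 0.093, "rx": 0, "ry": 0, "rz": 0, "claw": 0.9}, {"x": 0, "y": 0.0015, "z": 0.1, "rx": 0, "ry": 0, "rz": 0, "claw": 0.9}, {"x": 0, "y": 0.0015, "z": 0.1, "rx": 0, "ry": 0, "rz": 0, "claw": 0.9}, {"x": 0, "y": 0.0015, "z": 0.1, "rx": 0, "ry": 0, "rz": 0, "claw": -1}, {"x": 0, "y": 0.0015, "z": 0.1, "rx": 0, "ry": 0, "rz": 0, "claw": -1}, {"x": 0, "y": 0.0015, "z": 0.1, "rx": 0, "ry": 0, "rz": 0, "claw": -1}, {"x": 0, "y": 0.0015, "z": 0.1, "rx": 0, "ry": 0, "rz": 0, "claw": -1}, {"x": 0, "y": 0.0015, "z": 0.1, "rx": 0, "ry": 0, "rz": 0, "claw": -1}, {"x": 0, "y": 0.0015, "z": 0.1, "rx": 0, "ry": 0, "rz": 0, "claw": -1}, {"x": 0, "y": 0.0015, "z": 0.1, "rx": 0, "ry": 0, "rz": 0, "claw": -1}]' --squeeze 20

```text
time: 20.52
tool_pos: [0.6331, -0.184, -0.0133]
tool_rot: [3.14, -0.001, 0.433]
contact_force: [-1.5, -0.3, 6.3]
opening: 0.06
grip_force: 20.0
```

step_arm --steps '[{"x": 0, "y": 0, "z": 0, "rx": 0, "ry": 0, "rz": 0, "claw": -1}, {"x": 0, "y": 0, "z": 0, "rx": 0, "ry": 0, "rz": 0, "claw": -1}]'

```text
time: 20.68
tool_pos: [0.6331, -0.184, -0.0133]
tool_rot: [3.14, -0.001, 0.433]
contact_force: [-1.0, -0.2, 5.5]
opening: 0.0601
grip_force: 20.0
```

```bash
python3 mv.py 633.9,-183.8,100,24.8 467.2,-23.8,100,15.4
```

```text
t 20.68 at [ 633.1 -184.   -13.3] yaw [ 1.799e+02 -1.000e-01  2.480e+01] q [-0.4   0.8   1.35 -0.    0.99  0.74] open 60.1 grip 20.0
633.9,-183.8,100,24.8 -> [ 0.0013  0.0004 -0.151 ] r [ 0.002 -0.001  0.001] rows 2.7
467.2,-23.8,100,15.4 -> [-0.1108 -0.2866 -0.1515] r [ 0.002 -0.001  0.21 ] rows 6.2
```

step_arm --steps '[{"x": 0, "y": 0, "z": -0.02, "rx": 0, "ry": 0, "rz": 0, "claw": -1}, {"x": 0, "y": 0, "z": -0.06, "rx": 0, "ry": 0, "rz": 0, "claw": -1}, {"x": 0, "y": 0, "z": -0.11, "rx": 0, "ry": 0, "rz": 0, "claw": -1}, {"x": 0, "y": 0, "z": -0.15, "rx": 0, "ry": 0, "rz": 0, "claw": -1}, {"x": -0.111, "y": -0.2865, "z": -0.15, "rx": 0, "ry": 0, "rz": 0.21, "claw": -1}, {"x": -0.111, "y": -0.2865, "z": -0.15, "rx": 0, "ry": 0, "rz": 0.21, "claw": -1}, {"x": -0.111, "y": -0.2865, "z": -0.15, "rx": 0, "ry": 0, "rz": 0.21, "claw": -1}, {"x": -0.111, "y": -0.2865, "z": -0.15, "rx": 0, "ry": 0, "rz": 0.21, "claw": -1}, {"x": -0.111, "y": -0.2865, "z": -0.15, "rx": 0, "ry": 0, "rz": 0.21, "claw": -1}, {"x": -0.111, "y": -0.2865, "z": -0.15, "rx": 0, "ry": 0, "rz": 0.21, "claw": -1}, {"x": -0.111, "y": -0.2865, "z": -0.15, "rx": 0, "ry": 0, "rz": 0.21, "claw": -1}, {"x": -0.111, "y": -0.2865, "z": -0.15, "rx": 0, "ry": 0, "rz": 0.21, "claw": -1}]'

```text
time: 21.68
tool_pos: [0.4663, -0.023, 0.0985]
tool_rot: [3.141, -0.0, 0.27]
contact_force: [0.8, -0.4, -0.7]
opening: 0.0596
grip_force: 20.0
```

step_arm --steps '[{"x": 0, "y": 0, "z": 0.03, "rx": 0, "ry": 0, "rz": 0, "claw": -1}, {"x": 0, "y": 0, "z": 0.03, "rx": 0, "ry": 0, "rz": 0, "claw": -1}, {"x": 0, "y": 0, "z": 0.03, "rx": 0, "ry": 0, "rz": 0, "claw": -1}]'

```text
time: 21.93
tool_pos: [0.4667, -0.0243, 0.0751]
tool_rot: [-3.141, 0.002, 0.268]
contact_force: [-0.2, 0.1, -0.6]
opening: 0.0598
grip_force: 20.0
```

```bash
python3 mv.py 467.2,-23.8,44.7,15.4; python3 - <<'E'
from h import *
im,d=read_camera("scene"); cv2.imwrite("pics/s4.png",cv2.resize(im[100:260,250:400],None,fx=3.7,fy=3.7))
E
```

```text
t 21.93 at [466.7 -24.3  75.1] yaw [-1.80e+02  1.00e-01  1.53e+01] q [-0.22  0.39  1.85 -0.    0.9   1.09] open 59.8 grip 20.0
467.2,-23.8,44.7,15.4 -> [ 0.0008 -0.0004  0.0405] r [-0.001  0.003 -0.002] rows 0.7
```

View pics/s4.png

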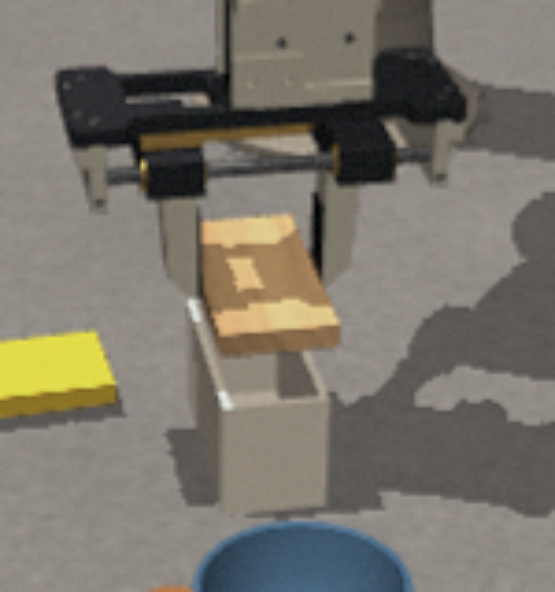

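The oblong lid is level and aligned over its jar (crop (270,290) above (265,400)). I lower it, release and rise.

step_arm --steps '[{"x": 0.0005, "y": 0, "z": 0.02, "rx": 0, "ry": 0, "rz": 0, "claw": -1}, {"x": 0.0005, "y": 0, "z": 0.033, "rx": 0, "ry": 0, "rz": 0, "claw": -1}, {"x": 0.0005, "y": 0, "z": 0.0405, "rx": 0, "ry": 0, "rz": 0, "claw": -1}, {"x": 0.0005, "y": 0, "z": 0.0405, "rx": 0, "ry": 0, "rz": 0, "claw": -1}, {"x": 0.0005, "y": 0, "z": 0.0405, "rx": 0, "ry": 0, "rz": 0, "claw": -1}]'

```text
time: 22.4
tool_pos: [0.4675, -0.0239, 0.0457]
tool_rot: [3.141, -0.0, 0.268]
contact_force: [-0.2, -0.4, -0.9]
opening: 0.0596
grip_force: 20.0
```

step_arm --steps '[{"x": 0, "y": 0, "z": 0, "rx": 0, "ry": 0, "rz": 0, "claw": 0.9}, {"x": 0, "y": 0, "z": 0, "rx": 0, "ry": 0, "rz": 0, "claw": 0.9}, {"x": 0, "y": 0, "z": 0, "rx": 0, "ry": 0, "rz": 0, "claw": 0.9}, {"x": 0, "y": 0, "z": 0, "rx": 0, "ry": 0, "rz": 0, "claw": 0.9}, {"x": 0, "y": 0, "z": 0, "rx": 0, "ry": 0, "rz": 0, "claw": 0.9}, {"x": 0, "y": 0, "z": 0, "rx": 0, "ry": 0, "rz": 0, "claw": 0.9}, {"x": 0, "y": 0, "z": 0, "rx": 0, "ry": 0, "rz": 0, "claw": 0.9}, {"x": 0, "y": 0, "z": -0.03, "rx": 0, "ry": 0, "rz": 0, "claw": 0.9}, {"x": 0, "y": 0, "z": -0.08, "rx": 0, "ry": 0, "rz": 0, "claw": 0.9}, {"x": 0, "y": 0, "z": -0.13, "rx": 0, "ry": 0, "rz": 0, "claw": 0.9}, {"x": 0, "y": 0, "z": -0.15, "rx": 0, "ry": 0, "rz": 0, "claw": 0.9}]'

```text
time: 23.32
tool_pos: [0.469, -0.0239, 0.1623]
tool_rot: [3.138, -0.006, 0.269]
contact_force: [1.1, 0.6, 0.5]
opening: 0.0871
grip_force: 0.0
```

```bash
python3 mv.py 250,-450,200,15.4
```

```text
t 23.32 at [469.  -23.9 162.3] yaw [179.8  -0.3  15.4] q [-0.21  0.28  1.74 -0.    1.12  1.09] open 87.1 grip 0.0
250,-450,200,15.4 -> [-0.432   0.4704 -0.0513] r [ 0.004 -0.007 -0.   ] rows 11.5
```

step_arm --steps '[{"x": -0.43, "y": 0.47, "z": -0.05, "rx": 0, "ry": 0, "rz": 0, "claw": 0.9}, {"x": -0.43, "y": 0.47, "z": -0.05, "rx": 0, "ry": 0, "rz": 0, "claw": 0.9}, {"x": -0.43, "y": 0.47, "z": -0.05, "rx": 0, "ry": 0, "rz": 0, "claw": 0.9}, {"x": -0.43, "y": 0.47, "z": -0.05, "rx": 0, "ry": 0, "rz": 0, "claw": 0.9}, {"x": -0.43, "y": 0.47, "z": -0.05, "rx": 0, "ry": 0, "rz": 0, "claw": 0.9}, {"x": -0.43, "y": 0.47, "z": -0.05, "rx": 0, "ry": 0, "rz": 0, "claw": 0.9}, {"x": -0.43, "y": 0.47, "z": -0.05, "rx": 0, "ry": 0, "rz": 0, "claw": 0.9}, {"x": -0.43, "y": 0.47, "z": -0.05, "rx": 0, "ry": 0, "rz": 0, "claw": 0.9}, {"x": -0.43, "y": 0.47, "z": -0.05, "rx": 0, "ry": 0, "rz": 0, "claw": 0.9}, {"x": -0.43, "y": 0.47, "z": -0.05, "rx": 0, "ry": 0, "rz": 0, "claw": 0.9}, {"x": -0.43, "y": 0.47, "z": -0.05, "rx": 0, "ry": 0, "rz": 0, "claw": 0.9}, {"x": -0.43, "y": 0.47, "z": -0.05, "rx": 0, "ry": 0, "rz": 0, "claw": 0.9}]'

```text
time: 24.32
tool_pos: [0.2471, -0.4528, 0.1956]
tool_rot: [3.14, 0.001, 0.266]
contact_force: [-0.1, -0.1, 0.7]
opening: 0.0873
grip_force: 0.0
```

step_arm --steps '[{"x": 0, "y": 0, "z": 0, "rx": 0, "ry": 0, "rz": 0, "claw": 0.9}, {"x": 0, "y": 0, "z": 0, "rx": 0, "ry": 0, "rz": 0, "claw": 0.9}, {"x": 0, "y": 0, "z": 0, "rx": 0, "ry": 0, "rz": 0, "claw": 0.9}]'

```text
time: 24.57
tool_pos: [0.2497, -0.448, 0.1951]
tool_rot: [-3.14, -0.0, 0.268]
contact_force: [-0.7, 1.1, -1.0]
opening: 0.0872
grip_force: 0.0
```

```bash
python3 look.py sm rd sq ob bowl bottle; python3 - <<'E'
from h import *
im,d=read_camera("top"); cv2.imwrite("pics/end.png",im)
E
```

```text
sm 383 z 73.6 (array([414.8, 284.6]), array([38.1, 38.9]), 39.8) circ [array([414.9, 284.8]), np.float64(20.2)] tilt [-0.003  0.008]
rd 706 z 93.3 (array([ 431.9, -311.6]), array([52.6, 52.6]), 76.1) circ [array([ 431.5, -311.4]), np.float64(27.3)] tilt [0.008 0.009]
sq 1119 z 103.4 (array([640.1, 181.8]), array([60.8, 60. ]), 27.5) circ [array([639.8, 181.7]), np.float64(40.7)] tilt [0.001 0.004]
ob 2171 z 78.3 (array([468. , -22.7]), array([119.8,  59.9]), 15.3) circ [array([468.1, -22.5]), np.float64(65.5)] tilt [0.001 0.001]
bowl 382 z 48.4 (array([648.7,  12.8]), array([95.6, 96.7]), 0.3) circ [array([648.9,  12.2]), np.float64(49.4)] tilt [ 0.003 -0.002]
bottle 153 z 144.4 (array([788.8, -31. ]), array([24.5, 22.8]), 0.1) circ [array([788.9, -30.4]), np.float64(12.6)] tilt [-0.001 -0.007]
```

View pics/end.png

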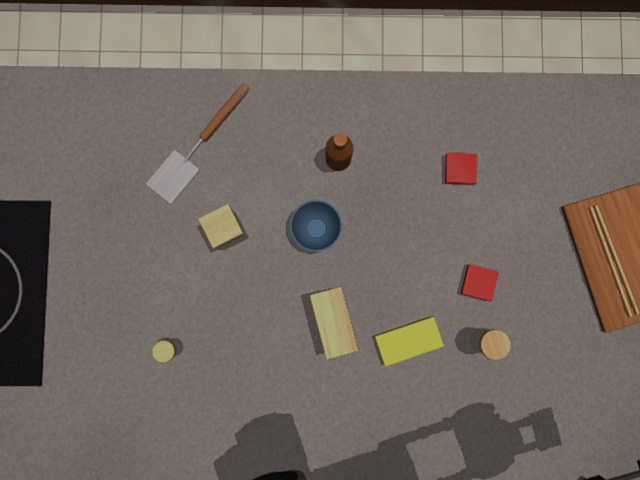

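All four jars are closed: small (163,351), round (495,345), square (221,227) and oblong (334,323). The lids are level, centred within about 2 mm and at seated height, and the bowl and bottle haven't moved.

```bash
python3 -c "
from cell import robot
print(robot.hand_in())"
```

```text
the job is handed in; nothing more can be done
None
```

All four lids are seated on their own jars, level, aligned and released; the bowl and bottle are untouched, and the job was handed in at about 25 s (no verdict was returned).

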